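Dispense one black and one brown tin of shoe polish

ROBOT

A 7-joint arm with a two-finger parallel gripper is mounted at the origin on the work surface. World frame = base frame: x ahead of the robot, y to its left, z up, the work surface at z = 0. Lengths are in mm, angles in rad, forces in N, time in s.
With the tool pointing down it reaches from about 400 to 875 mm from the base axis. Payload 4.4 kg.
Tool frame: the origin (TCP) lies on the centre line of the jaws, within the pads' length; the fingertips stand 19 mm ahead of it and the grasp point (between the pads) is the TCP; z points along the fingers, y is the line along which they close (so a half turn about z gives the same grasp; the last joint's range is limited). The gripper opens to 85 mm and grips with 20 to 120 N. Pads are 22 mm wide; open, the fingers measure 114 mm over their backs; the gripper's body (76 mm by 85 mm) begins 54 mm behind the grasp point. The pads swing forward as they close: fully open they stand 13 mm farther back than shut.
Start: joints at [1.07, 0.628, 0.038, 1.517, -0.027, 0.996, -0.02], TCP at [273.826, -589.522, 250.313] pointing down, gripper open.
Joint ranges: [-3.06, 3.06], [-0.37, 2.12], [-1.25, 1.32], [0.18, 2.47], [-1.1, 4.24], [0.23, 1.98], [-2.94, 2.94]. Speed limits (rad/s): [2.57, 2.57, 3.14, 3.14, 3.14, 3.14, 3.14].

INTERFACE

Orientations are given as [roll, pitch, yaw] about the fixed x, y, z axes, in that order (R = Rz(yaw) Ry(pitch) Rx(roll)).
In Python, from cell import ctrl, viewer, silhouettes gives the robot as it stands.
- The arm moves only by the shell command python3 -m creep 'ROWS'. ROWS is JSON, a list of rows, each an object with "jaw": the gripper command: -1 is shut, 1 is fully open, values between are in proportion; "xyz": the shift along the tool's x, y, z in mm, a list of three; "angular": the turn, a rotation vector about the tool's x, y, z in rad, a list of three. In form: [{"jaw": jaw, "xyz": [tx, ty, tz], "angular": [rx, ry, rz]}, ...]. A call has 1 to 12 rows; each row is the pose to reach, as a shift and turn from the pose commanded when the call began, along the tool's axes at that moment; what a row does not reach only later rows make up. A row lasts 1/8 s, in which the tool goes at most 62.5 mm and 10.7 degrees, less where a joint would pass 70% of its speed; a pose out of reach is approached as far as the arm can. A call with a gripper value outside its range is refused whole. The fingers move at their own pace and stop on an object; the grip force is fixed at half the most. Time passes only in rows, so rows that repeat a pose let the fingers close. It gives the time, the measured TCP pose, the force, the opening and the grip force at its end, in the units of the state.
- ctrl.read_state(): the state, without advancing time (a new reading comes with each control period).
- viewer.get_image(name): name is "scene" or "top"; returns (picture, depth): 400x640x3 uint8, red, green, blue; 400x640 float32, mm along the optical axis (not along the pixel's ray), 0 where there is no reading.
- viewer.camera_model(name): a dict with "fx", "fy", "cx", "cy" (pixels), "T" (4x4, takes a point from camera to world coordinates). Camera axes: x right, y down, z forward; pixel columns grow to the right and rows downward; lengths in mm; the calibration is good to about 2 mm. A picture is of the moment at which its call begins. camera_model takes no time and is no camera call.
- ctrl.finish_job(): hands the job in; it is judged then, once.
Trained networks look in the newest picture that a camera, given by its name, has taken for a name from the list of things; names that differ only in an ending like _2 or _b are one class to them, and where a whole thing is asked for, a point or a joint stands for the part that bears it (a point fixed in the world has none). Each returns a list of dicts, best first, with "score" (0 to 1); they miss things now and then, are a little off and sometimes report something else, mostly with a low value. They report only what shows in the picture. A call takes as long as a camera call.
- silhouettes(camera, target): "pixels" (400x640 bool, what is visible of it) and "xy" ([column, row] in pixels, amid what is visible of it).
The state is a dict: "clock": time; "qpos": joint angles; "qd": joint speeds; "tau": joint torques, N m; "eef_pos": TCP position; "tool_rot": TCP orientation; "force": force on the tool from outside, world axes, zero at the start; "torque": the same for the moment, N m; "width": finger opening in mm; "gripper_force": force on a finger pad.
Only numpy, scipy, OpenCV 4.12 (cv2) and the standard library are available. Lean on these libraries where they do the work, as an engineer would, in place of code of your own. Each camera call takes 0.05 s, during which the arm holds its last target. There are 200 camera calls.

TASK

A customer is buying one tin of black and one tin of brown shoe polish. On the black dispenser and on the brown one, press the coloured paddle at the rear of the rocker down so that the red gate at its other end lifts, let exactly one tin roll into the pick-up tray at the front, and let the paddle come back up. Leave the cream dispenser and everything else on the counter as it is, and do not touch, lift or carry the tins.

Things in the scene. Friction and masses are not known exactly. Their poses are not given: they have to be found in the camera images.
- black: fixed counter dispenser for black polish tins, 285 long x 60 wide x 175 high. Origin on the counter under its middle; x points to its rear, z up. Tins stand on edge in an aluminium lane 31 wide that slopes down 12 deg to its front (-x). Over the lane a sprung rocker turns on a cross pin (along y) at x=-43, z=+128: in front of the pin its red gate, behind it the hold-back finger and the press paddle.
- black_paddle (a point): top centre of that rocker's press paddle, a plate 40 long x 36 wide capped in black, the highest part of the dispenser. At rest at x=+22, z=+167 of the dispenser, sloping up to the rear by 21 deg; fully pressed it has gone 36 down and 11 to the rear and slopes down to the rear by 8 deg. 5 N starts it, 7 N holds it at its bottom stop. Tins stand close under it when it is down.
- black_rocker (a joint): angle of that rocker, rad: 0 at rest (gate shut, paddle up), 0.5 at the stop (paddle down, gate up). From 0.35 on, the front tin is free and rolls into the tray within 1 s; the hold-back finger keeps the next tin, which rolls to the gate when the paddle is let go and springs back to 0
- brown: fixed counter dispenser for chestnut brown polish tins, 285 long x 60 wide x 175 high. Origin on the counter under its middle; x points to its rear, z up. Tins stand on edge in an aluminium lane 31 wide that slopes down 12 deg to its front (-x). Over the lane a sprung rocker turns on a cross pin (along y) at x=-43, z=+128: in front of the pin its red gate, behind it the hold-back finger and the press paddle.
- brown_paddle (a point): top centre of that rocker's press paddle, a plate 40 long x 36 wide capped in chestnut brown, the highest part of the dispenser. At rest at x=+22, z=+167 of the dispenser, sloping up to the rear by 21 deg; fully pressed it has gone 36 down and 11 to the rear and slopes down to the rear by 8 deg. 5 N starts it, 7 N holds it at its bottom stop. Tins stand close under it when it is down.
- brown_rocker (a joint): angle of that rocker, rad: 0 at rest (gate shut, paddle up), 0.5 at the stop (paddle down, gate up). From 0.35 on, the front tin is free and rolls into the tray within 1 s; the hold-back finger keeps the next tin, which rolls to the gate when the paddle is let go and springs back to 0
- cream: fixed counter dispenser for cream (pale yellow) polish tins, 285 long x 60 wide x 175 high. Origin on the counter under its middle; x points to its rear, z up. Tins stand on edge in an aluminium lane 31 wide that slopes down 12 deg to its front (-x). Over the lane a sprung rocker turns on a cross pin (along y) at x=-43, z=+128: in front of the pin its red gate, behind it the hold-back finger and the press paddle.
- cream_paddle (a point): top centre of that rocker's press paddle, a plate 40 long x 36 wide capped in cream (pale yellow), the highest part of the dispenser. At rest at x=+22, z=+167 of the dispenser, sloping up to the rear by 21 deg; fully pressed it has gone 36 down and 11 to the rear and slopes down to the rear by 8 deg. 5 N starts it, 7 N holds it at its bottom stop. Tins stand close under it when it is down.
- cream_rocker (a joint): angle of that rocker, rad: 0 at rest (gate shut, paddle up), 0.5 at the stop (paddle down, gate up). From 0.35 on, the front tin is free and rolls into the tray within 1 s; the hold-back finger keeps the next tin, which rolls to the gate when the paddle is let go and springs back to 0
- black_tin0: black round polish tin, 64 diameter x 22 thick, 75 g, on edge in the black dispenser: front tin, at the gate. Origin at its centre, its flat faces look along its y axis. Delivered, it rests on edge in the pick-up tray, the low open front end of the lane behind a lip, with its centre at x=-112, z=+50 of the dispenser. The tray takes one tin only.
- black_tin1: black round polish tin, 64 diameter x 22 thick, 75 g, on edge in the black dispenser: second tin. Origin at its centre, its flat faces look along its y axis.
- black_tin2: black round polish tin, 64 diameter x 22 thick, 75 g, on edge in the black dispenser: third tin. Origin at its centre, its flat faces look along its y axis.
- brown_tin0: chestnut brown round polish tin, 64 diameter x 22 thick, 75 g, on edge in the brown dispenser: front tin, at the gate. Origin at its centre, its flat faces look along its y axis. Delivered, it rests on edge in the pick-up tray, the low open front end of the lane behind a lip, with its centre at x=-112, z=+50 of the dispenser. The tray takes one tin only.
- brown_tin1: chestnut brown round polish tin, 64 diameter x 22 thick, 75 g, on edge in the brown dispenser: second tin. Origin at its centre, its flat faces look along its y axis.
- brown_tin2: chestnut brown round polish tin, 64 diameter x 22 thick, 75 g, on edge in the brown dispenser: third tin. Origin at its centre, its flat faces look along its y axis.
- cream_tin0: cream (pale yellow) round polish tin, 64 diameter x 22 thick, 75 g, on edge in the cream dispenser: front tin, at the gate. Origin at its centre, its flat faces look along its y axis. Delivered, it rests on edge in the pick-up tray, the low open front end of the lane behind a lip, with its centre at x=-112, z=+50 of the dispenser. The tray takes one tin only.
- cream_tin1: cream (pale yellow) round polish tin, 64 diameter x 22 thick, 75 g, on edge in the cream dispenser: second tin. Origin at its centre, its flat faces look along its y axis.
- lotion: loose white lotion bottle, 42 diameter x 125 high, origin under its centre
- jar: loose amber glass jar with black lid, 46 diameter x 46 high, origin under its centre
- brush: loose wooden shoe brush lying bristles down, 150 x 48 x 46 high, origin under its centre, long along x
- penpot: loose black pen pot with pens, 72 diameter x 95 high (pens to 150), origin under its centre
- bell: loose chrome counter bell, 80 diameter x 57 high, origin under its centre
- spray: loose blue spray can with white cap, 52 diameter x 170 high, origin under its centre

How it is judged:
By the outcome, as a careful person would: the job done as asked, in the order asked, and still so for the second after the job is handed in, with the robot touching nothing.
It also fails if it takes over 40 s, if anything falls off the work surface, if the arm or the gripper's body presses on something with over 40 N, if the wrist force passes 120 N, or if a joint passes its speed limit or range.

## Working session

There is one attempt and no reset: what is moved stays moved. The work goes in short steps, Python scripts to look and compute and a shell command to move; the robot and the scene stay as the last step left them, time stands still between calls to the robot, and variables do not carry over. Pictures are saved under pics/ and viewed, at most 10 in all, crops included, and the job is handed in when it is done.

```bash
mkdir -p pics; cat > h.py <<'E'
import numpy as np, cv2
from cell import ctrl, viewer, silhouettes
def pts(cam,depth,mask):
    m=viewer.camera_model(cam); v,u=np.nonzero(mask&(depth>0)); z=depth[v,u]
    P=np.c_[(u-m['cx'])/m['fx']*z,(v-m['cy'])/m['fy']*z,z,np.ones(len(z))]
    return (P@np.array(m['T']).T)[:,:3]
E
python3 - <<'E'
from h import *
for c in ['scene','top']:
    im,d=viewer.get_image(c); cv2.imwrite(f'pics/{c}0.png',im[...,::-1])
    for n in ['black','brown','cream','black_paddle','brown_paddle','cream_paddle']:
        for r in silhouettes(c,n)[:3]:
            p=pts(c,d,r['pixels'])
            print(c,n,round(r['score'],2),np.round(r['xy']),len(p),np.round(np.median(p,0)) if len(p) else '', np.round(np.percentile(p,98,axis=0)) if len(p) else '',np.round(np.percentile(p,2,axis=0)) if len(p) else '')
s=ctrl.read_state();print(s['clock'],s['eef_pos'],s['tool_rot'],s['width'])
E
```

```text
scene black 0.61 [364. 174.] 1686 [559. 223.  33.] [679. 264. 170.] [408. 194.   3.]
scene brown 0.57 [302. 288.] 2146 [ 636. -247.   25.] [ 759. -204.  171.] [ 486. -275.    4.]
scene brown 0.54 [361. 176.] 1839 [554. 224.  33.] [679. 298. 169.] [404. 192.   2.]
scene brown 0.27 [365. 166.] 146 [572. 221. 102.] [595. 236. 114.] [543. 214.  83.]
scene cream 0.83 [329. 224.] 2298 [580. -22.  36.] [698.  12. 170.] [422. -39.   2.]
scene black_paddle 0.62 [357. 148.] 181 [533. 233. 142.] [579. 247. 175.] [470. 212.  95.]
scene brown_paddle 0.91 [295. 260.] 425 [ 610. -233.  143.] [ 662. -143.  174.] [ 493. -256.   -1.]
scene brown_paddle 0.64 [319. 196.] 263 [554. -13. 149.] [599.   6. 174.] [491. -28.  93.]
scene brown_paddle 0.45 [333. 214.] 242 [594. -16. 100.] [620.  84. 114.] [562. -24.   1.]
scene cream_paddle 0.7 [320. 196.] 338 [547. -12. 137.] [599. 128. 174.] [430. -28.  -0.]
top black 0.89 [241. 217.] 1740 [522. 228.  25.] [672. 277. 173.] [408. 195.   2.]
top black 0.22 [321. 195.] 345 [566.  -8. 161.] [598.   7. 176.] [490. -24. 124.]
top brown 0.97 [401. 197.] 1729 [ 602. 
[... 201 characters left out ...]
 173.] [ 490. -259.    2.]
top black_paddle 0.6 [229. 203.] 378 [543. 237. 158.] [579. 250. 176.] [472. 217. 115.]
top brown_paddle 0.8 [406. 184.] 376 [ 621. -229.  154.] [ 659. -215.  176.] [ 554. -251.   86.]
top brown_paddle 0.35 [189. 192.] 751 [571. 380.  61.] [606. 414. 147.] [537. 345.   1.]
top cream_paddle 0.69 [321. 198.] 303 [563.  -8. 160.] [597.   5. 175.] [490. -22. 124.]
top cream_paddle 0.55 [462. 211.] 926 [ 577. -406.   46.] [ 646. -372.   53.] [ 512. -444.    6.]
top cream_paddle 0.19 [410. 155.] 189 [ 707. -244.  121.] [ 736. -232.  130.] [ 685. -260.   90.]
0.7 [ 273.83924515 -589.51892082  250.32838151] [ 3.14154328e+00 -4.27376521e-05  4.34820064e-01] 85.4633949945523
```

```bash
python3 - <<'E'
from h import *
im,d=viewer.get_image('top')
a=cv2.resize(im[80:330,120:520],None,fx=2,fy=2,interpolation=cv2.INTER_CUBIC)[...,::-1];cv2.imwrite('pics/t1.png',a)
H=pts('top',d,np.ones(d.shape,bool)).reshape(-1,3)
for n,c in dict(black=(555,236),cream=(570,-8),brown=(630,-230)).items():
    q=H[(abs(H[:,0]-c[0])<60)&(abs(H[:,1]-c[1])<50)]
    p=q[(q[:,2]>155)&(q[:,2]<185)]
    print(n,len(p),'rect',cv2.minAreaRect(p[:,:2].astype(np.float32)),'mean',p.mean(0).round(),'zmax',p[:,2].max(),'steep',np.linalg.lstsq(np.c_[p[:,:2],np.ones(len(p))],p[:,2],rcond=None)[0][:2].round(2))
    q=H[(abs(H[:,0]-c[0])<220)&(abs(H[:,1]-c[1])<70)&(H[:,2]>12)&(H[:,2]<185)]
    print('  body',cv2.minAreaRect(q[:,:2].astype(np.float32)))
q=H[(H[:,2]>60)]; 
E
```

```text
black 211 rect ((554.8451538085938, 232.29214477539062), (36.96890640258789, 55.10818862915039), 86.80901336669922) mean [561. 232. 168.] zmax 177.5551649833667 steep [ 0.37 -0.05]
  body ((539.679443359375, 230.08489990234375), (52.7982292175293, 285.5578308105469), 78.68468475341797)
cream 213 rect ((576.3557739257812, -7.621438980102539), (51.556732177734375, 34.650238037109375), 3.3669393062591553) mean [580.  -8. 168.] zmax 179.61374265921813 steep [ 0.41 -0.  ]
  body ((559.18359375, -7.474876403808594), (59.1636848449707, 284.9345397949219), 89.8575439453125)
brown 216 rect ((637.715087890625, -234.259521484375), (35.989322662353516, 51.554359436035156), 81.49342346191406) mean [ 642. -235.  168.] zmax 178.126994188171 steep [ 0.37 -0.07]
  body ((620.0079956054688, -246.98777770996094), (97.35183715820312, 287.8026123046875), 83.16694641113281)
```

View pics/t1.png

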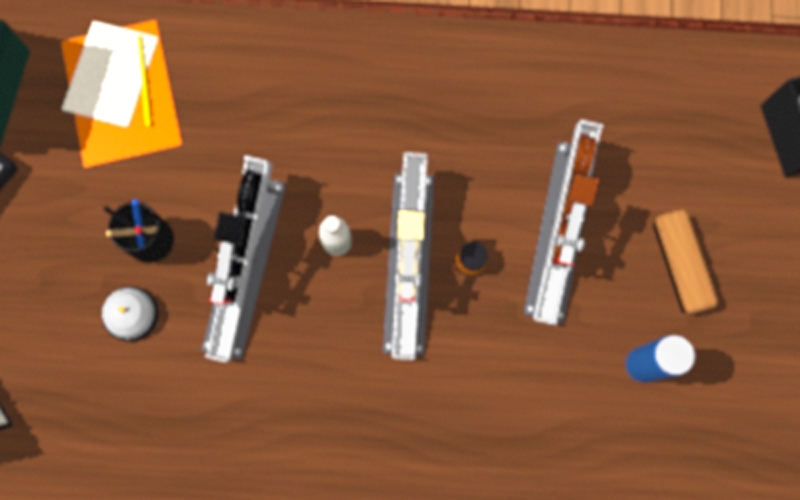

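View pics/scene0.png

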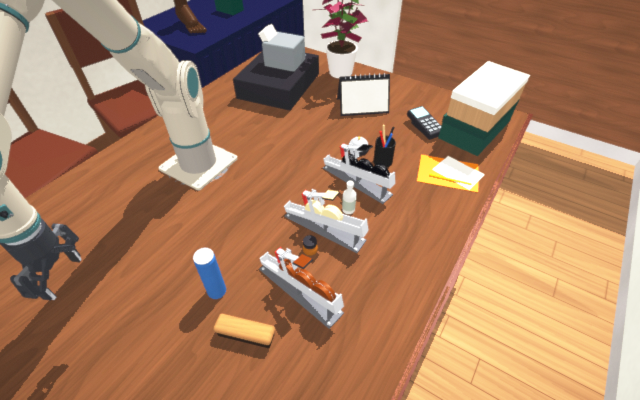

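The top view (2x crop, left = +y, up = +x) shows the black dispenser with its paddle at (230,227), cream at (411,224) and brown at (584,190). Rears point up and are turned slightly right. The detections agree, and the paddles measure z≈168 against the stated 167. The tool starts at the right front, clear of everything.

```bash
cat > m.py <<'E'
from h import *
from scipy.spatial.transform import Rotation as Ro
def paddles():
    im,d=viewer.get_image('top'); H=pts('top',d,np.ones(d.shape,bool)); out={}
    for n,c in dict(black=(561,232),brown=(642,-235)).items():
        q=H[(np.hypot(*(H[:,:2]-c).T)<32)]
        p=q[(q[:,2]>161)&(q[:,2]<185)]
        b=H[(np.hypot(*(H[:,:2]-c).T)<190)&(abs(H[:,1]-c[1]+.18*(H[:,0]-c[0]))<50)&(H[:,2]>12)&(H[:,2]<60)]
        out[n]=p.mean(0)
        r=cv2.minAreaRect(b[:,:2].astype(np.float32))
        print(n,p.mean(0).round(1),'ext',np.ptp(p,axis=0).round(),'body',np.round(r[0]),np.round(r[1]),round(r[2],1),'rect',cv2.minAreaRect(p[:,:2].astype(np.float32)))
    return out
def delta(xyz,yaw):
    s=ctrl.read_state();R=Ro.from_euler('xyz',s['tool_rot']);G=Ro.from_euler('xyz',[np.pi,0,yaw])
    print('clock',s['clock'],'xyz',R.inv().apply(np.array(xyz)-s['eef_pos']).round(1),'ang',(R.inv()*G).as_rotvec().round(3))
E
python3 - <<'E'
from m import *
P=paddles()
delta([P['black'][0],P['black'][1],280],-.19)
E
```

```text
black [563.7 231.5 169. ] ext [40. 37. 19.] body [535. 231.] [ 52. 276.] 79.2 rect ((563.124755859375, 232.093017578125), (35.66721725463867, 37.046966552734375), 81.80209350585938)
brown [ 644.7 -235.2  168.6] ext [41. 39. 18.] body [ 610. -229.] [ 56. 260.] 80.1 rect ((643.3858642578125, -234.9871063232422), (35.60823059082031, 39.136356353759766), 79.57939147949219)
clock 0.8 xyz [ 608.7 -622.6  -29.7] ang [ 0.    -0.     0.625]
```

```bash
python3 -m creep '[{"jaw":-1,"xyz":[20,-20,-30],"angular":[0,0,0.02]},{"jaw":-1,"xyz":[608,-622,-40],"angular":[0,0,0.62]},{"jaw":-1,"xyz":[608,-622,-40],"angular":[0,0,0.62]},{"jaw":-1,"xyz":[608,-622,-40],"angular":[0,0,0.62]},{"jaw":-1,"xyz":[608,-622,-40],"angular":[0,0,0.62]},{"jaw":-1,"xyz":[608,-622,-40],"angular":[0,0,0.62]},{"jaw":-1,"xyz":[608,-622,-40],"angular":[0,0,0.62]},{"jaw":-1,"xyz":[608,-622,-40],"angular":[0,0,0.62]},{"jaw":-1,"xyz":[608,-622,-40],"angular":[0,0,0.62]},{"jaw":-1,"xyz":[608,-622,-40],"angular":[0,0,0.62]},{"jaw":-1,"xyz":[608,-622,-40],"angular":[0,0,0.62]},{"jaw":-1,"xyz":[608,-622,-40],"angular":[0,0,0.62]}]'; python3 -c "
from m import *
delta([562,232,215],-.18);s=ctrl.read_state();print(s['eef_pos'],s['tool_rot'],s['width'])"
```

```text
clock: 2.3
eef_pos: [512.7, 87.4, 288.9]
tool_rot: [-3.141, -0.001, -0.185]
force: [0.1, -0.6, 0.9]
width: -0.2
gripper_force: 0.0
clock 2.3 xyz [  21.7 -151.2   74. ] ang [-0.    -0.001 -0.005]
[512.69638313  87.35138849 288.90813048] [-3.14136985e+00 -1.12269566e-03 -1.85314021e-01] -0.20511112185458286
```

```bash
python3 -m creep '[{"jaw":-1,"xyz":[9,-60,10],"angular":[0,0,0]},{"jaw":-1,"xyz":[18,-120,20],"angular":[0,0,0]},{"jaw":-1,"xyz":[22,-151,40],"angular":[0,0,0]},{"jaw":-1,"xyz":[22,-151,40],"angular":[0,0,0]},{"jaw":-1,"xyz":[22,-151,40],"angular":[0,0,0]},{"jaw":-1,"xyz":[22,-151,40],"angular":[0,0,0]}]'; python3 -c "
from m import *
delta([562,232,215],-.18);s=ctrl.read_state();print(s['eef_pos'],s['tool_rot'],s['width'])
im,d=viewer.get_image('scene');cv2.imwrite('pics/s2.png',cv2.resize(im[60:260,220:500],None,fx=2.8,fy=2.8)[...,::-1])"
```

```text
clock: 3.05
eef_pos: [561.9, 228.0, 249.4]
tool_rot: [3.141, -0.001, -0.188]
force: [-0.3, -0.1, -1.2]
width: 0.2
gripper_force: 0.0
clock 3.05 xyz [-0.7 -3.9 34.4] ang [ 0.    -0.001 -0.008]
[561.93681721 228.0470251  249.38446143] [ 3.14144105e+00 -1.27367130e-03 -1.87514978e-01] 0.18368830964104935
```

View pics/s2.png

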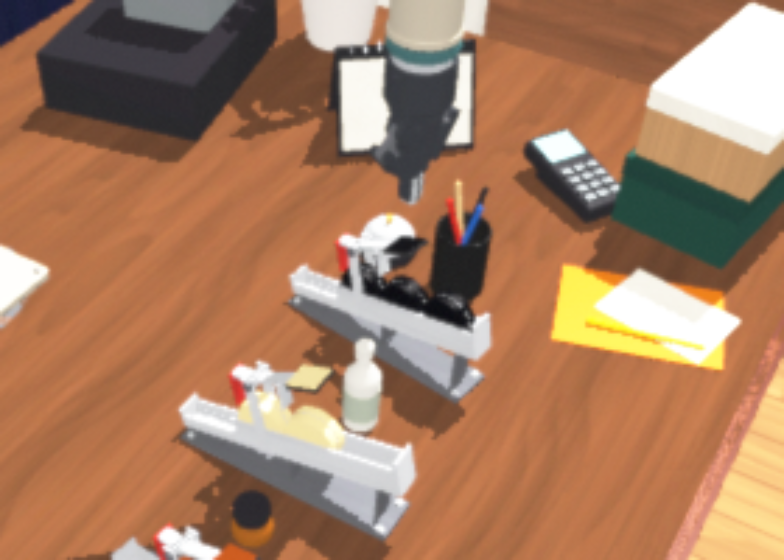

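The gripper is shut and its tip (410,195) hangs straight over the black paddle (405,250). Pressing now.

```bash
python3 -m creep '[{"jaw":-1,"xyz":[0,-4,25],"angular":[0,0,0]},{"jaw":-1,"xyz":[0,-4,50],"angular":[0,0,0]},{"jaw":-1,"xyz":[1,-4,60],"angular":[0,0,0]},{"jaw":-1,"xyz":[3,-4,68],"angular":[0,0,0]},{"jaw":-1,"xyz":[5,-4,76],"angular":[0,0,0]},{"jaw":-1,"xyz":[7,-4,84],"angular":[0,0,0]},{"jaw":-1,"xyz":[9,-4,90],"angular":[0,0,0]},{"jaw":-1,"xyz":[10,-4,94],"angular":[0,0,0]},{"jaw":-1,"xyz":[10,-4,94],"angular":[0,0,0]}]'; python3 -c "
from m import *
s=ctrl.read_state();print(s['eef_pos'],s['force'])
im,d=viewer.get_image('scene');cv2.imwrite('pics/s3.png',cv2.resize(im[110:210,300:420],None,fx=5,fy=5,interpolation=2)[...,::-1])"
```

```text
clock: 4.22
eef_pos: [572.6, 230.8, 157.0]
tool_rot: [3.141, -0.001, -0.186]
force: [-4.8, -3.5, 15.8]
width: -0.1
gripper_force: 7.8
[572.61067481 230.82747549 156.98141775] [-4.79603494 -3.49731313 15.78664717]
```

View pics/s3.png

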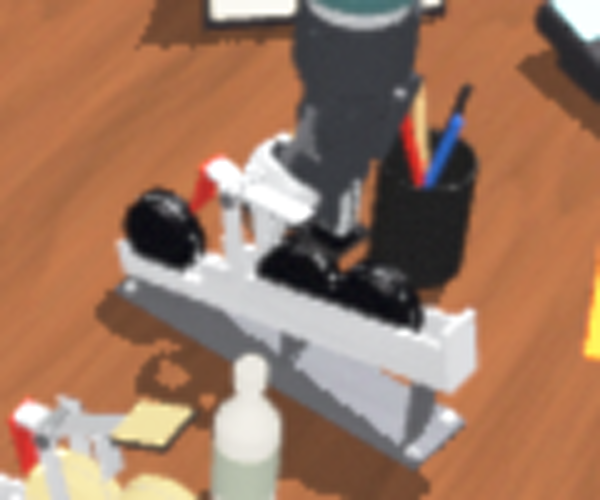

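The gate is up, the front tin is already in the tray (165,230), and the other two are held back. About 16 N means the paddle is on its stop. I'll hold briefly, then release.

```bash
python3 -m creep '[{"jaw":-1,"xyz":[0,0,0],"angular":[0,0,0]},{"jaw":-1,"xyz":[0,0,0],"angular":[0,0,0]},{"jaw":-1,"xyz":[0,0,0],"angular":[0,0,0]},{"jaw":-1,"xyz":[-2,0,-10],"angular":[0,0,0]},{"jaw":-1,"xyz":[-5,0,-20],"angular":[0,0,0]},{"jaw":-1,"xyz":[-8,0,-30],"angular":[0,0,0]},{"jaw":-1,"xyz":[-10,0,-45],"angular":[0,0,0]},{"jaw":-1,"xyz":[-10,0,-80],"angular":[0,0,0]},{"jaw":-1,"xyz":[-10,0,-125],"angular":[0,0,0]},{"jaw":-1,"xyz":[-10,0,-125],"angular":[0,0,0]}]'; python3 -c "
from m import *
delta([643,-235,280],-.18);s=ctrl.read_state();print(s['eef_pos'],s['force'])
im,d=viewer.get_image('scene');cv2.imwrite('pics/s4.png',cv2.resize(im[110:210,300:420],None,fx=5,fy=5,interpolation=2)[...,::-1])"
```

```text
clock: 5.52
eef_pos: [564.4, 235.8, 283.7]
tool_rot: [-3.136, -0.007, -0.184]
force: [0.2, 0.3, -1.1]
width: 0.1
gripper_force: 0.0
clock 5.525 xyz [163.5 448.4   2.1] ang [-0.006 -0.007 -0.004]
[564.35029636 235.77674722 283.71035244] [ 0.19574012  0.26128587 -1.0788054 ]
```

View pics/s4.png

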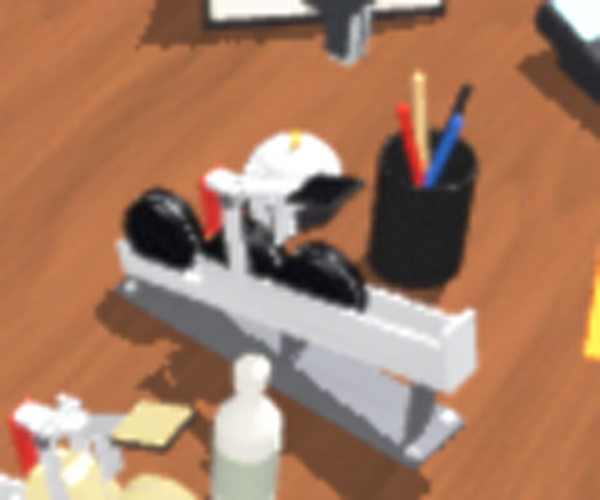

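Black is done: one tin is in the tray (165,230), the gate is shut, the paddle is up, and the next tins have rolled to the gate. On to brown.

```bash
python3 -m creep '[{"jaw":-1,"xyz":[20,55,0],"angular":[0,0,0]},{"jaw":-1,"xyz":[40,110,0],"angular":[0,0,0]},{"jaw":-1,"xyz":[60,165,0],"angular":[0,0,0]},{"jaw":-1,"xyz":[80,220,0],"angular":[0,0,0]},{"jaw":-1,"xyz":[100,275,0],"angular":[0,0,0]},{"jaw":-1,"xyz":[120,330,0],"angular":[0,0,0]},{"jaw":-1,"xyz":[140,385,0],"angular":[0,0,0]},{"jaw":-1,"xyz":[164,448,0],"angular":[0,0,0]},{"jaw":-1,"xyz":[164,448,20],"angular":[0,0,0]},{"jaw":-1,"xyz":[164,448,30],"angular":[0,0,0]},{"jaw":-1,"xyz":[164,448,30],"angular":[0,0,0]},{"jaw":-1,"xyz":[164,448,30],"angular":[0,0,0]}]'; python3 -c "
from m import *
delta([643,-235,157],-.18)"
```

```text
clock: 7.08
eef_pos: [641.6, -235.2, 250.0]
tool_rot: [-3.141, -0.001, -0.183]
force: [-0.1, -0.4, 0.3]
width: 0.1
gripper_force: 0.0
clock 7.075 xyz [ 1.3 -0.4 93. ] ang [-0.001 -0.001 -0.003]
```

```bash
python3 -m creep '[{"jaw":-1,"xyz":[1,0,25],"angular":[0,0,0]},{"jaw":-1,"xyz":[1,0,50],"angular":[0,0,0]},{"jaw":-1,"xyz":[2,0,60],"angular":[0,0,0]},{"jaw":-1,"xyz":[4,0,68],"angular":[0,0,0]},{"jaw":-1,"xyz":[6,0,76],"angular":[0,0,0]},{"jaw":-1,"xyz":[8,0,84],"angular":[0,0,0]},{"jaw":-1,"xyz":[10,0,90],"angular":[0,0,0]},{"jaw":-1,"xyz":[11,0,94],"angular":[0,0,0]},{"jaw":-1,"xyz":[11,0,94],"angular":[0,0,0]},{"jaw":-1,"xyz":[11,0,94],"angular":[0,0,0]},{"jaw":-1,"xyz":[11,0,94],"angular":[0,0,0]}]'; python3 -c "
from m import *
s=ctrl.read_state();print(s['eef_pos'],s['force'])
im,d=viewer.get_image('scene');cv2.imwrite('pics/s5.png',cv2.resize(im[220:340,230:370],None,fx=4,fy=4,interpolation=2)[...,::-1])"
```

```text
clock: 8.45
eef_pos: [652.6, -237.8, 158.6]
tool_rot: [-3.14, -0.002, -0.185]
force: [-4.2, 4.6, 16.1]
width: 0.1
gripper_force: 7.9
[ 652.64763132 -237.83651404  158.61091187] [-4.21334719  4.63055304 16.14814496]
```

View pics/s5.png

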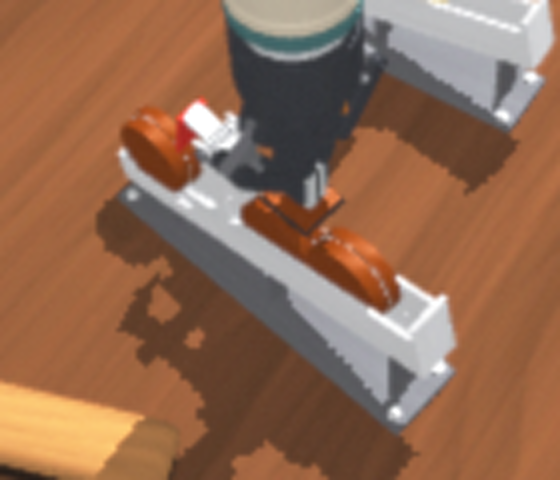

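The brown front tin is in the tray (160,145), the paddle is down and the other two are held back. Releasing.

```bash
python3 -m creep '[{"jaw":-1,"xyz":[0,0,0],"angular":[0,0,0]},{"jaw":-1,"xyz":[0,0,0],"angular":[0,0,0]},{"jaw":-1,"xyz":[-2,0,-10],"angular":[0,0,0]},{"jaw":-1,"xyz":[-5,0,-20],"angular":[0,0,0]},{"jaw":-1,"xyz":[-8,0,-30],"angular":[0,0,0]},{"jaw":-1,"xyz":[-10,0,-45],"angular":[0,0,0]},{"jaw":-1,"xyz":[-10,0,-80],"angular":[0,0,0]},{"jaw":-1,"xyz":[-10,0,-135],"angular":[0,0,0]},{"jaw":-1,"xyz":[-10,0,-150],"angular":[0,0,0]},{"jaw":-1,"xyz":[-10,0,-150],"angular":[0,0,0]},{"jaw":-1,"xyz":[-10,0,-150],"angular":[0,0,0]}]'; python3 -c "
from m import *
im,d=viewer.get_image('scene');cv2.imwrite('pics/s6.png',cv2.resize(im[120:350,190:440],None,fx=2.5,fy=2.5,interpolation=2)[...,::-1])"
```

```text
clock: 9.88
eef_pos: [640.8, -237.0, 303.5]
tool_rot: [-3.141, 0.004, -0.186]
force: [0.3, -0.2, -1.1]
width: -0.0
gripper_force: 0.0
```

View pics/s6.png

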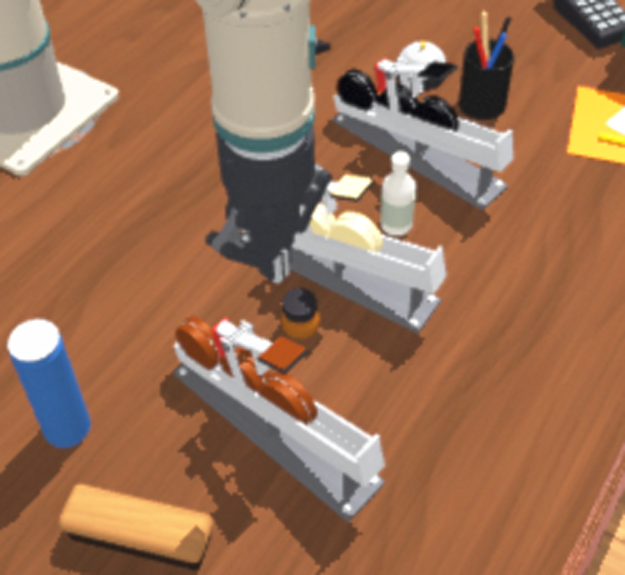

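Both the black tin (357,90) and the brown tin (197,342) are in their trays, with the gates shut and paddles up. The cream dispenser and loose items look undisturbed, and the arm is clear.

```bash
python3 -c "
from cell import ctrl; print(ctrl.finish_job())"
```

```text
the job is handed in; nothing more can be done
None
```

One black and one brown tin were dispensed into their trays, in that order; both paddles are back up, the cream dispenser and other items look undisturbed in the last picture, and the job was handed in at about 10 s.

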